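# Bring an outboard powerhead to top dead centre by the flywheel

### The arm

A 7-joint arm with a two-finger parallel gripper is mounted at the origin on the work surface. World frame = base frame: x ahead of the robot, y to its left, z up, the work surface at z = 0. Lengths are in m, angles in rad, forces in N, time in s.
With the tool pointing down it reaches from about 0.4 to 0.875 m from the base axis. Payload 6.5 kg.
Tool frame: the origin (TCP) lies between the finger pads; the fingertips stand 19 mm ahead of it and the grasp point (between the pads) is the TCP (r.tip_extent is the distance from the TCP to the fingertips, in m); z points along the fingers, y is the direction in which the jaws open and shut (so a half turn about z gives the same grasp; the last joint's range is limited). The gripper opens to 85 mm and grips with 20 to 120 N. Pads are 22 mm wide; open, the fingers measure 114 mm over their backs; the gripper's body (76 mm by 85 mm) begins 54 mm behind the grasp point. The pads swing forward as they close: fully open they stand 13 mm farther back than shut.
Start: joints at [-1.242, 0.536, -0.004, 1.538, 0.003, 1.067, -0.071], TCP at [0.25, 0.6, 0.25] pointing down, gripper open.
Joint ranges: [-2.7, 2.7], [-0.37, 2.16], [-1.27, 1.26], [0.24, 2.4], [-1.31, 4.45], [0.19, 1.91], [-2.76, 2.76]. Speed limits (rad/s): [2.39, 2.39, 3.14, 3.14, 3.14, 3.14, 3.14].

### API

Orientations are given as a 3x3 rotation matrix whose columns are the frame's x, y, z axes.
In Python, from bench import r gives the robot as it stands. The module is installed in compiled form; this text tells all that it offers.
- The arm moves only by the tool apply_moves, never from a script. Its argument "series" is text: rows parted by semicolons, each of 5 numbers parted by spaces: the shift along the tool's x, y, z in units of 25 mm (1.0 is 25 mm), then the turn about the tool's z in units of 5 degrees (1.0 is 5 degrees), then the opening, from 0 (shut) to 1 (fully open). In form: x y z turn claw; .... A call has 1 to 20 rows; each row shifts and turns the commanded pose from where the row before left it, along the tool's axes as they then stand; what a row does not reach is not made up. A row lasts 1/12 s, in which the tool goes at most 41.7 mm and 7.16 degrees, less where a joint would pass 70% of its speed; a pose out of reach is approached as far as the arm can. A call is refused whole if a number of a shift passes 1 or a number of a turn 1, either way. A call with a gripper value outside its range is refused whole. The fingers move at their own pace and stop on an object; "force" is the grip in N (left out, the last holds). Time passes only in rows, so rows that do not move let the fingers close. It gives the time, the measured TCP pose, the force and the opening at its end, in the units of the state.
- r.get_state(): the state, without advancing time (a new reading comes with each control period).
- r.snapshot(name): name is "side" or "top" or "wrist"; returns a dict with "pixels" (384x512x3 uint8, blue, green, red), "depth" (384x512 float32, m along the optical axis (not along the pixel's ray), 0 where there is no reading), "intrinsics" (3x3 intrinsics, pixels), "k1" (the pictures are not rectified: a ray, as slopes to the right and down, at radius r is drawn at 1 + k1 r^2 times it, then the intrinsics apply), "R" (3x3) and "t" (3): a world point X has camera coordinates R X + t; the wrist camera has in their place "T_tool_cam" (4x4, takes a point from camera to tool coordinates, whose origin is the TCP and whose axes are the flange's). Camera axes: x right, y down, z forward; pixel columns grow to the right and rows downward; lengths in m; the calibration is good to about 2 mm. A picture is of the moment at which its call begins: read the wrist's pose just before it.
- r.job_done(): hands the job in, once; it reports no verdict.
Trained networks look in a picture, given as the dict that the camera call returned (one of the last four; its "shot" number tells which), for a name from the list of things; names that differ only in an ending like _2 or _b are one class to them, and where a whole thing is asked for, a point or a joint stands for the part that bears it (a point fixed in the world has none). Each returns a list of dicts, best first, with "p" (0 to 1); they miss things now and then, are a little off and sometimes report something else, mostly with a low value. They report only what shows in the picture. A call takes as long as a camera call. They do not tell look-alikes from the thing itself.
- r.trace(picture, target): "mask" (384x512 bool, what is visible of it) and "rect" ([centre column, centre row, width, height] in pixels, round what is visible of it).
- r.pinpoint(picture, target): "uv" ([column, row] in pixels: a listed point, or the origin of a listed thing).
The state is a dict: "t": time; "joint_positions": joint angles; "qvel": joint speeds; "effort": joint torques, N m; "tool_pos": TCP position; "ee_rot": TCP orientation; "ft_force": force on the tool from outside, world axes, zero at the start; "ft_torque": the same for the moment, N m; "finger_gap": opening from 0.0 (shut) to 1.0 (fully open).
Only numpy, scipy, OpenCV 4.12 (cv2) and the standard library are available. Lean on these libraries where they do the work, as an engineer would, in place of code of your own. Each camera call takes 0.05 s, during which the arm holds its last target.

### The job

The plugs are out of this outboard engine and its valve clearances are to be checked next: with a fingertip against a spoke, push the flywheel round clockwise (as seen from above), never backwards, until the yellow mark on its rim stands right under the tip of the red pointer, then take the hand clear. Do not pinch a spoke, do not knock the pointer, and leave the loose things on the bench where they are.

Things in the scene. Friction and masses are not known exactly. Their poses are not given: they have to be found in the camera images.
- flywheel (a joint): Turn of the flywheel about its upright axis, rad; grows clockwise seen from above. 0 (or any whole turn, 6.283) is the yellow mark exactly under the pointer; starts between -4.2 and -1.0. No end stops. Steady friction of about 0.35 N m (6 N pushed 57 mm from the axis); it stays where it is left, neither coasting on nor springing back. If overshot, it must go round clockwise once more.
- flywheel_hub (a point): Point on the flywheel's upright axis, level with the top face of its rim (238 mm above the bench). A bare aluminium hub 56 mm across whose nut and shaft end stand 30 mm above the rim's top, three spokes, and a dark rim from 82 to 100 mm radius (a toothed ring at its foot reaches 107 mm).
- flywheel_spoke (a point): On the spoke that points straight at the yellow mark: middle of its width, 57 mm from the axis, on its flat top. The three equal spokes run straight outwards 120 degrees apart, 16 mm wide and 18 mm deep, flat top 4 mm below the rim's top face, with a 6 mm wide rib about level with the rim. Between them are open windows, 28 to 82 mm radius, free down to copper coils 40 mm below the rim's top.
- flywheel_mark (a point): Outer end of the yellow paint mark (10 mm wide, 16 mm long, radial; it also runs down the outside) on the top face of the flywheel's rim, 97 mm from the axis.
- timing_pointer: Red fixed pointer; origin at its tip, 97 mm from the flywheel's axis and 8 mm above the rim's top face. Its x axis points level, outwards from that axis. From the tip a 22 mm cone and a flat arm 14 mm wide run outwards to a strip 40 mm from the tip that goes down beside the rim. Nothing of it stands more than 5 mm above the tip.
- powerhead: Bare powerhead of a twin outboard engine, dark grey castings, fixed upright to a steel plate on the bench; origin on the bench under the flywheel's axis. Its x axis points to the cylinder head, which reaches 232 mm out; black silencer and starter reach 160 mm to the sides (y). All but flywheel and pointer is below 232 mm; a black module stands beside the rim, 109 to 135 mm from the axis.
- oil_bottle: Loose blue oil bottle standing upright beside the engine, 72 mm across, 200 mm high; origin at the centre of its foot.
- rocker_cover: Loose black rocker cover lying on the bench beside the engine, 68 x 142 mm, 50 mm high with its yellow filler cap; origin at the centre of its underside.
- plug_socket: Loose steel spark-plug socket standing upright on the bench, 25 mm across, 66 mm high; origin at the centre of its foot.
- feeler_gauge: Loose folded feeler gauge lying on the bench, 105 x 15 x 11 mm, long along its x axis; origin at the centre of its underside.
Mind the look-alikes: they are no part of the job. What is shaped like the feeler_gauge but green is not meant. What is shaped like the plug_socket but pink is not meant.

How it is judged:
On the way:
1. a fingertip pushes against the side of a spoke of the flywheel ((contact force between the fingers and flywheel_c0 above 0.5 N or contact force between the fingers and flywheel_c1 above 0.5 N or contact force between the fingers and flywheel_c2 above 0.5 N or contact force between the fingers and flywheel_c3 above 0.5 N or contact force between the fingers and flywheel_c4 above 0.5 N or contact force between the fingers and flywheel_c5 above 0.5 N)), for 0.1 s.
At the end, for the whole second after the job is handed in: The yellow mark stands under the pointer: its outer end is within 6 mm of the pointer tip seen from above (3.5 degrees of the flywheel), the flywheel is at rest, and the oil bottle, rocker cover, plug socket and feeler gauge are within 12 mm of where they were and not tipped over (horizontal distance between flywheel_mark and timing_pointer below 0.006 m and not (velocity of joint flywheel above 0.03 rad/s or velocity of joint flywheel below -0.03 rad/s) and distance of each of oil_bottle, rocker_cover, plug_socket, feeler_gauge from where it was at the start of the episode below 0.012 m and angle between each of oil_bottle, rocker_cover, plug_socket, feeler_gauge's own z axis and vertical below 0.2 rad); the robot touches nothing.
It fails at once if the flywheel is turned backwards (anticlockwise from above) (velocity of joint flywheel below -0.08 rad/s).
It fails at once if a spoke is pinched between the fingers ((contact force between the fingers and flywheel_c0 above 1 N and contact force between the fingers and flywheel_c1 above 1 N) or (contact force between the fingers and flywheel_c2 above 1 N and contact force between the fingers and flywheel_c3 above 1 N) or (contact force between the fingers and flywheel_c4 above 1 N and contact force between the fingers and flywheel_c5 above 1 N)).
It fails at once if the pointer is knocked (more than 2 N) (contact force between anything else and timing_pointer above 2 N).
It fails at once if a loose thing on the bench is shoved (more than 12 mm) or lifted (distance of any of oil_bottle, rocker_cover, plug_socket, feeler_gauge from where it was at the start of the episode above 0.012 m).
It also fails if it takes over 45 s, if anything falls off the work surface, if the arm or the gripper's body presses on something with over 40 N, if the wrist force passes 120 N, or if a joint passes its speed limit or range.

## Working session

There is one attempt and no reset: what is moved stays moved. The work goes in short steps, Python scripts to look and compute and a tool call to move; the robot and the scene stay as the last step left them, time stands still between calls to the robot, and variables do not carry over. Pictures are saved under pics/ and viewed, and the job is handed in when it is done.

Besides the shell and the picture viewer there is one more tool, called after "Request:" as name(argument=value, ...) on one line, values as JSON. apply_moves: Moves the arm, as the interface text tells. Its arguments: {"type":"object","properties":{"series":{"type":"string"},"force":{"type":"number"}},"required":["series"]}

```bash
mkdir -p pics
cat > h.py <<'E'
import numpy as np, cv2
from bench import r
def ray(p,uv):
    K=p["intrinsics"];k1=p["k1"]
    d=np.array([(uv[0]-K[0][2])/K[0][0],(uv[1]-K[1][2])/K[1][1]])
    u=d.copy()
    for _ in range(20): u=d/(1+k1*(u@u))
    return np.array([u[0],u[1],1.0])
def cam(p,st=None):
    if "R" in p and p["R"] is not None:
        R=np.array(p["R"]);t=np.array(p["t"]);return R.T,-R.T@t
    T=np.array(p["T_tool_cam"]);Rt=np.array(st["ee_rot"]);
    return Rt@T[:3,:3],Rt@T[:3,3]+np.array(st["tool_pos"])
def atz(p,uv,z,st=None):
    R,o=cam(p,st);d=R@ray(p,uv);return o+d*(z-o[2])/d[2]
def proj(p,X,st=None):
    R,o=cam(p,st);c=R.T@(np.array(X)-o);u=c[:2]/c[2];u=u*(1+p["k1"]*(u@u));K=p["intrinsics"]
    return np.array([K[0][0]*u[0]+K[0][2],K[1][1]*u[1]+K[1][2]])
def dep(p,uv,st=None):
    R,o=cam(p,st);z=p["depth"][int(round(uv[1])),int(round(uv[0]))];return o+R@(ray(p,uv)*z)
E
cat > a.py <<'E'
from h import *
st=r.get_state();print(st)
for n in("side","top","wrist"):
    p=r.snapshot(n);cv2.imwrite(f"pics/0{n}.png",p["pixels"])
    R,o=cam(p,st);print(n,o.round(3),R[:,2].round(3))
    for k in("flywheel_hub","flywheel_spoke","flywheel_mark","timing_pointer","powerhead","oil_bottle"):
        for q in r.pinpoint(p,k)[:3]:
            z={"powerhead":0,"oil_bottle":0,"timing_pointer":.246,"flywheel_spoke":.234}.get(k,.238)
            print(k,round(q["p"],2),np.round(q["uv"],1),atz(p,q["uv"],z,st).round(4),dep(p,q["uv"],st).round(3))
E
python3 a.py
```

```text
{'t': 0.0, 'joint_positions': array([-1.242171  ,  0.53717418, -0.00447255,  1.53886516,  0.00262066,
        1.06727661, -0.07124801]), 'qvel': array([ 0.0006809 , -0.0003701 ,  0.00126673,  0.00090874,  0.00137058,
        0.00066553,  0.00180678]), 'effort': array([-3.73999810e-04, -5.83415401e+01,  1.04830943e+00, -2.59103733e+01,
        1.22693295e-02,  9.52540868e-03, -4.67930846e-06]), 'tool_pos': array([0.24979398, 0.59944659, 0.24941064]), 'ee_rot': array([[-9.23088057e-01,  3.84588280e-01, -5.41628988e-04],
       [ 3.84588640e-01,  9.23086627e-01, -1.62982233e-03],
       [-1.26840092e-04, -1.71277389e-03, -9.99998525e-01]]), 'ft_force': array([-0.26127709,  0.82620424, -0.6432366 ]), 'ft_torque': array([ 0.01139809, -0.02070228, -0.06539368]), 'finger_gap': 1.0017057850432265}
side [-0.061 -0.662  0.916] [ 0.524  0.557 -0.645]
flywheel_hub 0.71 [279.9 182. ] [ 0.5542 -0.0739  0.238 ] [ 0.547 -0.081  0.246]
flywheel_spoke 0.88 [268.7 169.8] [ 0.5735 -0.0149  0.234 ] [ 0.566 -0.022  0.242]
flywheel_spoke 0.6 [279.2 180.6] [ 0.5606 -0.0653  0.234 ] [ 0.548 -0.077  0.248]
ti
[... 239 characters left out ...]
_bottle 0.66 [198.9 235.4] [0.4232 0.1249 0.    ] [0.407 0.099 0.03 ]
top [0.451 0.004 1.304] [ 0.121 -0.019 -0.993]
flywheel_hub 0.86 [272.5 201.5] [ 0.5553 -0.0603  0.238 ] [ 0.552 -0.058  0.268]
flywheel_spoke 0.57 [250.1 190.9] [ 0.5801 -0.0093  0.234 ] [ 0.579 -0.009  0.24 ]
flywheel_mark 0.76 [238.1 186.6] [0.5894 0.0182 0.238 ] [0.589 0.018 0.242]
timing_pointer 0.49 [241.6 176.6] [0.6113 0.0102 0.246 ] [0.612 0.01  0.24 ]
powerhead 0.38 [185.8 176.9] [0.6478 0.1681 0.    ] [0.642 0.163 0.037]
oil_bottle 0.77 [197.7 256.2] [0.4269 0.1324 0.    ] [0.43  0.117 0.161]
oil_bottle 0.21 [187.  178.5] [0.6432 0.1647 0.    ] [0.638 0.16  0.038]
wrist [0.184 0.626 0.374] [ 0.257 -0.11  -0.96 ]
```

Run:
```python
import cv2
a=cv2.imread('pics/0top.png');cv2.imwrite('pics/0topc.png',cv2.resize(a[130:280,190:350],None,fx=4.5,fy=4,interpolation=2)[:600,:])
b=cv2.imread('pics/0side.png');cv2.imwrite('pics/0sidec.png',cv2.resize(b[120:240,200:360],None,fx=5,fy=5,interpolation=2))
```

```text
(no output)
```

View pics/0top.png

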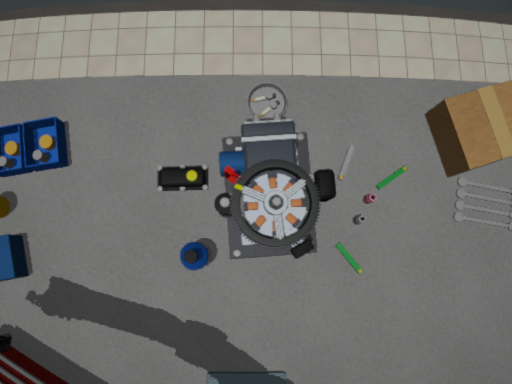

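```bash
sleep 0
```

```text
(no output)
```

View pics/0side.png

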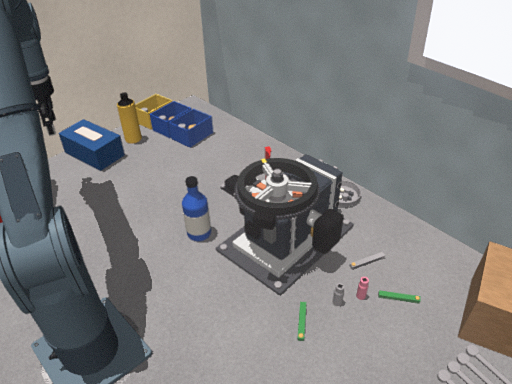

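View pics/0topc.png

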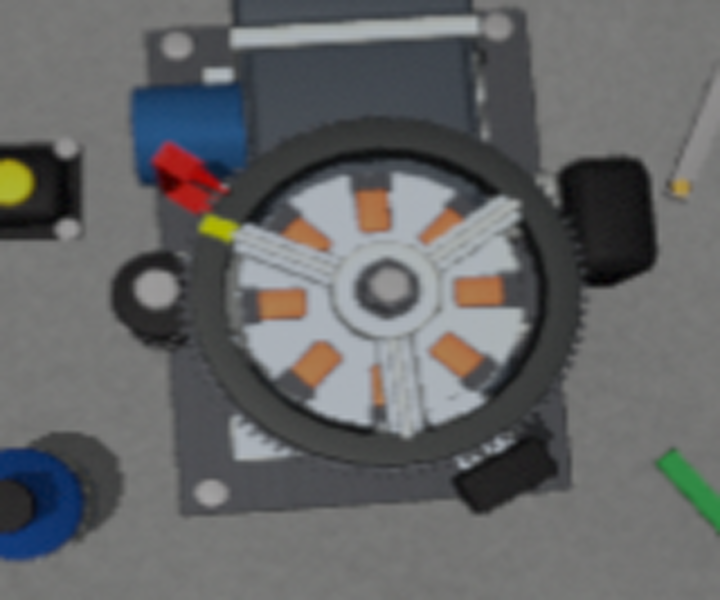

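View pics/0sidec.png

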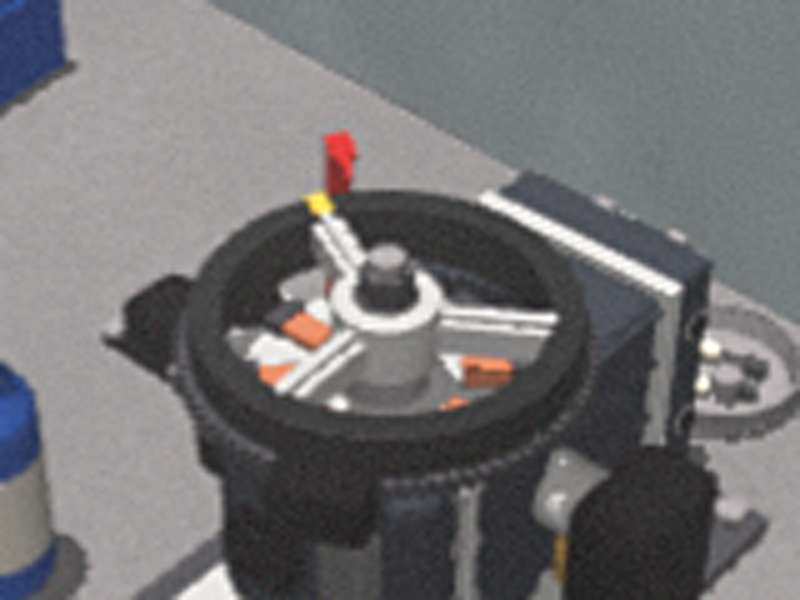

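The top view shows the mark at about (238,182) and the red pointer tip at about (241,173), so only a small clockwise gap remains. That disagrees with the stated start range of -4.2 to -1.0, so I'll measure it carefully.

```bash
cat > b.py <<'E'
from h import *
import sys
from scipy.optimize import least_squares
tag=sys.argv[1]
H={}
for n in("top","side"):
    p=r.snapshot(n);R,o=cam(p);im=p["pixels"].astype(int)
    cv2.imwrite(f"pics/{tag}{n}.png",p["pixels"])
    hsv=cv2.cvtColor(p["pixels"],cv2.COLOR_BGR2HSV)
    h,s,v=hsv[...,0].astype(int),hsv[...,1],hsv[...,2]
    vv,uu=np.mgrid[:384,:512]
    K=p["intrinsics"];
    pts=cv2.undistortPoints(np.stack([uu.ravel(),vv.ravel()],1).astype(np.float64)[:,None],np.array(K),np.array([p["k1"],0,0,0]))[:,0]
    X=(np.c_[pts,np.ones(len(pts))]*p["depth"].ravel()[:,None])@R.T+o
    X=X.reshape(384,512,3)
    near=np.hypot(X[...,0]-.552,X[...,1]+.062)<.17
    rim=near&(abs(X[...,2]-.238-(.004 if n=="top" else 0.008))<.006)&(s<90)&(v<75)
    P=X[rim]
    # ring median fit
    f=lambda c:np.clip(abs(np.hypot(P[:,0]-c[0],P[:,1]-c[1])-.091)-.009,0,None)
    c=least_squares(f,[.552,-.062],loss="soft_l1",f_scale=.002).x
    print(n,"rim n",len(P),"z",np.median(P[:,2]).round(4),"centre",c.round(4))
    red=near&((h<6)|(h>174))&(s>170)&(v>90)&(X[...,2]>.15)
    yel=near&(h>22)&(h<35)&(s>150)&(v>90)&(X[...,2]>.15)
    for nm,m,z in(("red",red,.246),("yel",yel,.238)):
        q=np.argwhere(m)[:,::-1]
        W=np.array([atz(p,a,z) for a in q]);d=W[:,:2]-c
        rr=np.hypot(*d.T);an=np.degrees(np.arctan2(d[:,1],d[:,0]))
        print(nm,len(q),"r",rr.min().round(4),rr.max().round(4),"ang mean",an.mean().round(1),"z",np.median(X[m][:,2]).round(3))
        for i in np.argsort(rr)[:: max(1,len(q)//14)]: print("   ",q[i],rr[i].round(4),an[i].round(1),X[q[i][1],q[i][0]].round(3))
E
python3 b.py 1
```

```text
top rim n 1748 z 0.2391 centre [ 0.5541 -0.0659]
red 76 r 0.1013 0.137 ang mean 56.0 z 0.249
    [238 177] 0.1013 56.2 [0.61  0.018 0.25 ]
    [237 175] 0.1058 54.8 [0.614 0.021 0.252]
    [235 174] 0.1109 55.2 [0.617 0.025 0.25 ]
    [234 173] 0.1141 54.9 [0.618 0.027 0.254]
    [231 175] 0.1172 58.7 [0.615 0.034 0.248]
    [232 172] 0.1191 55.3 [0.621 0.032 0.252]
    [231 172] 0.121 55.9 [0.621 0.034 0.25 ]
    [230 172] 0.1229 56.5 [0.621 0.036 0.25 ]
    [229 172] 0.1248 57.1 [0.621 0.039 0.252]
    [228 172] 0.1267 57.6 [0.621 0.041 0.25 ]
    [230 168] 0.1283 53.1 [0.63  0.036 0.252]
    [229 168] 0.1301 53.7 [0.63  0.039 0.25 ]
    [226 171] 0.1318 57.8 [0.624 0.046 0.247]
    [228 167] 0.1333 53.4 [0.633 0.041 0.247]
    [227 167] 0.1351 54.0 [0.633 0.043 0.246]
    [226 167] 0.137 54.6 [0.633 0.046 0.251]
yel 36 r 0.0837 0.1992 ang mean 67.3 z 0.24
    [242 186] 0.0837 63.9 [0.591 0.009 0.236]
    [240 189] 0.0851 69.5 [0.584 0.014 0.241]
    [240 188] 0.0859 68.0 [0.586 0.014 0.238]
    [240 187] 0.0868 66.6 [0.588 0.014 0.241]
    [240 186] 0.0878 65.2 [0.591 0.014 0.237]
[... 1680 characters left out ...]
624 0.043 0.25 ]
    [266 148] 0.1297 55.5 [0.626 0.048 0.246]
    [269 147] 0.1332 51.7 [0.632 0.043 0.249]
    [268 147] 0.1336 52.8 [0.629 0.044 0.25 ]
    [267 147] 0.134 54.0 [0.629 0.047 0.249]
    [266 147] 0.1344 55.1 [0.627 0.049 0.249]
yel 9 r 0.0803 0.093 ang mean 65.4 z 0.239
    [263 162] 0.0803 67.6 [0.581 0.014 0.24 ]
    [263 161] 0.0845 66.5 [0.586 0.019 0.238]
    [262 161] 0.0855 68.1 [0.582 0.019 0.24 ]
    [265 160] 0.087 62.2 [0.594 0.02  0.237]
    [264 160] 0.0878 63.9 [0.591 0.021 0.238]
    [263 160] 0.0887 65.5 [0.588 0.021 0.239]
    [262 160] 0.0897 67.0 [0.586 0.022 0.24 ]
    [264 159] 0.0921 63.0 [0.593 0.023 0.239]
    [263 159] 0.093 64.5 [0.592 0.025 0.239]
```

Request:
apply_moves(series="0 0 -0.8 0 0; 0 0 -0.9 0 0; 0 0 -0.9 -0.5 0; 0 0 -0.9 -1 0; 0 0 -0.9 -1 0; -0.3 -0.3 0 -1 0; -0.6 -0.6 0 -1 0;0 0 0 0 0", force=40)

```text
t: 1.82
tool_pos: [0.2735, 0.5723, 0.361]
ee_rot: [[-1.0, 0.002, 0.003], [0.002, 1.0, -0.001], [-0.003, -0.001, -1.0]]
ft_force: [1.9, 0.1, -0.4]
finger_gap: -0.003
```

Request:
apply_moves(series="-0.2 -0.5 0 0 0;-0.35 -1 0 0 0;-0.35 -1 0 0 0;-0.35 -1 0 0 0;-0.35 -1 0 0 0;-0.35 -1 0 0 0;-0.35 -1 0 0 0;-0.35 -1 0 0 0;-0.35 -1 0 0 0;-0.35 -1 0 0 0;-0.35 -1 0 0 0;-0.35 -1 0 0 0;-0.35 -1 0 0 0;-0.35 -1 0 0 0;-0.35 -1 0 0 0;-0.35 -1 0 0 0;-0.35 -1 0 0 0;-0.35 -1 0 0 0;-0.2 -0.5 0 0 0;0 0 0 0 0")

```text
t: 3.48
tool_pos: [0.4285, 0.1215, 0.3605]
ee_rot: [[-1.0, 0.008, 0.001], [0.008, 1.0, -0.001], [-0.001, -0.001, -1.0]]
ft_force: [-0.8, 1.0, -0.4]
finger_gap: -0.001
```

```bash
cat > c.py <<'E'
from h import *
import sys
st=r.get_state();p=r.snapshot("wrist");print(st["tool_pos"].round(4),cam(p,st)[1].round(3))
cv2.imwrite(f"pics/{sys.argv[1]}.png",p["pixels"])
for k in("flywheel_hub","flywheel_spoke","flywheel_mark","timing_pointer"):
    for q in r.pinpoint(p,k)[:2]:
        z={"timing_pointer":.246,"flywheel_spoke":.234}.get(k,.238)
        print(k,round(q["p"],2),np.round(q["uv"],1),atz(p,q["uv"],z,st).round(4),dep(p,q["uv"],st).round(3))
E
python3 c.py w1
```

```text
[0.4285 0.1215 0.3605] [0.357 0.122 0.485]
flywheel_hub 0.95 [ 67.5 307.1] [ 0.5543 -0.0724  0.238 ] [ 0.542 -0.06   0.254]
flywheel_hub 0.2 [260.2 152.7] [0.3966 0.1267 0.238 ] [0.41  0.128 0.152]
flywheel_mark 0.91 [162.2 341.3] [0.5961 0.0226 0.238 ] [0.434 0.09  0.405]
timing_pointer 0.22 [159.8 341.2] [0.5882 0.0234 0.246 ] [0.435 0.089 0.404]
```

View pics/w1.png

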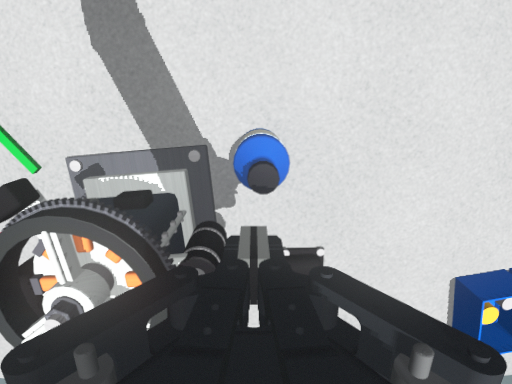

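Request:
apply_moves(series="-0.3 -0.6 0 0 0;-0.35 -1 0 0 0;-0.35 -1 0 0 0;-0.35 -1 0 0 0;-0.35 -1 0 0 0;-0.35 -1 0 0 0;-0.35 -1 0 0 0;-0.3 -0.9 0 0 0;-0.3 -0.8 0 0 0;-0.2 -0.6 0 0 0;0 0 0 0 0;0 0 0 0 0")

```text
t: 4.73
tool_pos: [0.5072, -0.0975, 0.36]
ee_rot: [[-1.0, 0.002, -0.001], [0.002, 1.0, 0.0], [0.001, 0.0, -1.0]]
ft_force: [-0.0, -0.1, -0.8]
finger_gap: 0.002
```

```bash
python3 c.py w2; python3 b.py 2 | grep -v "   "
```

```text
[ 0.5072 -0.0975  0.36  ] [ 0.436 -0.098  0.484]
flywheel_hub 0.94 [280.3 235.4] [ 0.5514 -0.0735  0.238 ] [ 0.543 -0.075  0.255]
flywheel_spoke 0.84 [340.4 254.4] [ 0.5735 -0.0148  0.234 ] [ 0.571 -0.016  0.239]
flywheel_spoke 0.74 [367.6 293.7] [0.6183 0.0169 0.234 ] [ 0.495 -0.061  0.404]
flywheel_mark 0.67 [380.1 273.3] [0.5923 0.0246 0.238 ] [0.591 0.024 0.24 ]
flywheel_mark 0.32 [396.8 100.7] [0.4319 0.0193 0.238 ] [0.429 0.092 0.085]
timing_pointer 0.72 [366.  292.5] [0.6081 0.0097 0.246 ] [ 0.495 -0.061  0.403]
top rim n 986 z 0.239 centre [ 0.555  -0.0656]
red 76 r 0.1006 0.1362 ang mean 56.3 z 0.249
yel 35 r 0.083 0.099 ang mean 67.5 z 0.24
side rim n 126 z 0.2407 centre [ 0.5591 -0.0622]
red 2 r 0.0891 0.1342 ang mean 61.7 z 0.294
yel 10 r 0.0819 0.0941 ang mean 70.6 z 0.241
```

View pics/w2.png

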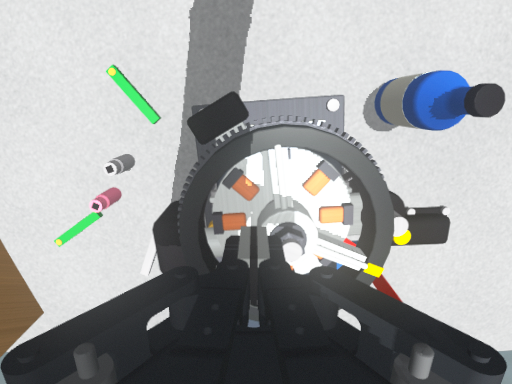

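View pics/2top.png

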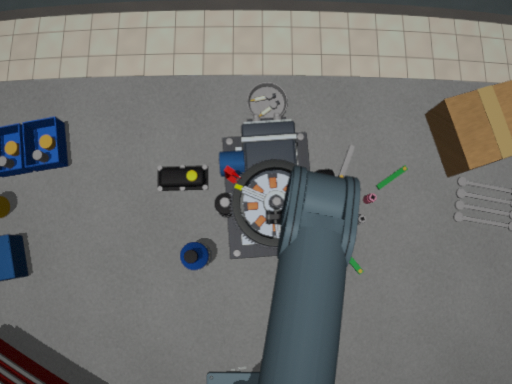

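Run:
```python
from h import *
st=r.get_state();p=r.snapshot("wrist");im=p["pixels"].copy()
c=np.array([.555,-.065])
for rr in(.082,.1):
    for a in np.radians(np.arange(0,360,3)):
        cv2.circle(im,tuple(int(x) for x in proj(p,[c[0]+rr*np.cos(a),c[1]+rr*np.sin(a),.238],st)),0,(0,255,0),-1)
a=np.radians(187.5);u=np.array([np.cos(a),np.sin(a)]);n=np.array([-u[1],u[0]])
for s in(-.008,.008):
    q=[proj(p,[*(c+u*x+n*s),.234],st).astype(int) for x in(.028,.082)]
    cv2.line(im,tuple(map(int,q[0])),tuple(map(int,q[1])),(0,0,255),1)
t=np.array(st["tool_pos"])
for z in(t[2]-.019,.22):
    q=np.array([proj(p,[t[0]+dx,t[1]+dy,z],st) for dx,dy in((-.011,-.0145),(.011,-.0145),(.011,.0145),(-.011,.0145))]).astype(int)
    cv2.polylines(im,[q],True,(255,0,255),1)
cv2.imwrite("pics/w3.png",cv2.resize(im[90:330,150:420],None,fx=2.4,fy=2.4,interpolation=2))
```

```text
(no output)
```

View pics/w3.png

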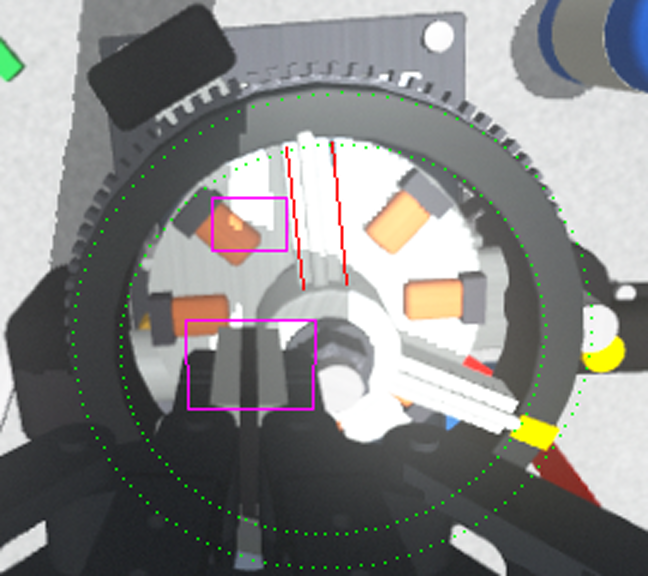

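Request:
apply_moves(series="-0.16 -0.16 0.5 0 0;0 0 0.8 0 0;0 0 0.8 0 0;0 0 0.8 0 0;0 0 0.5 0 0;0 0 0.4 0 0;0 0 0.4 0 0;0 0 0.4 0 0;0 0 0.3 0 0;0 0 0 0 0;0 0 0 0 0")

```text
t: 6.05
tool_pos: [0.511, -0.102, 0.2377]
ee_rot: [[-1.0, 0.002, -0.0], [0.002, 1.0, -0.0], [0.0, -0.0, -1.0]]
ft_force: [-0.3, 0.4, -0.6]
finger_gap: 0.001
```

```bash
python3 c.py w4; python3 b.py 4 | grep -v "   "
```

```text
[ 0.511  -0.102   0.2377] [ 0.44  -0.102  0.362]
top rim n 1071 z 0.2391 centre [ 0.5539 -0.0658]
red 76 r 0.1013 0.137 ang mean 56.0 z 0.249
yel 36 r 0.0836 0.1947 ang mean 67.2 z 0.24
side rim n 146 z 0.2406 centre [ 0.5568 -0.0591]Traceback (most recent call last):
  File "b.py", line 27, in <module>
    W=np.array([atz(p,a,z) for a in q]);d=W[:,:2]-c
                                          ~^^^^^^
IndexError: too many indices for array: array is 1-dimensional, but 2 were indexed
```

View pics/w4.png

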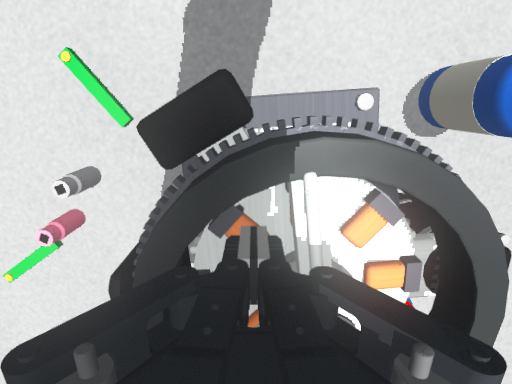

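Request:
apply_moves(series="0 0.1 0 0 0;0 0.1 0 0 0;0 0.1 0 0 0;0 0.1 0 0 0;0 0.08 0 0 0;0 0.05 0 0 0;0 0 0 0 0")

```text
t: 6.98
tool_pos: [0.5103, -0.0909, 0.2378]
ee_rot: [[-1.0, 0.003, -0.001], [0.003, 1.0, -0.003], [0.001, -0.003, -1.0]]
ft_force: [-2.1, -5.9, 1.4]
finger_gap: -0.0
```

```bash
cat > d.py <<'E'
from h import *
import sys
c=np.array([.5545,-.0658])
st=r.get_state();print(st["tool_pos"].round(4),st["ft_force"].round(2))
p=r.snapshot("top");hsv=cv2.cvtColor(p["pixels"],cv2.COLOR_BGR2HSV);h,s,v=[hsv[...,i].astype(int) for i in range(3)]
def an(W): d=W[:2]-c;return np.degrees(np.arctan2(d[1],d[0])),np.hypot(*d)
for nm,m,z in(("red",((h<6)|(h>174))&(s>150)&(v>80),.247),("yel",(h>20)&(h<36)&(s>110)&(v>80),.238)):
    m=m.copy();g=np.zeros_like(m);g[155:200,220:262]=1;m&=g
    q=np.argwhere(m)[:,::-1];w=s[m].astype(float)
    A=np.array([an(atz(p,a,z)) for a in q])
    k=A[:,1]<(.15 if nm=="red" else .105)
    uv=(q[k]*w[k,None]).sum(0)/w[k].sum()
    print(nm,k.sum(),"ang",np.average(A[k,0],weights=w[k]).round(2),"r",A[k,1].min().round(4),A[k,1].max().round(4),"centroid",uv.round(2),np.round(an(atz(p,uv,z)),4))
cv2.imwrite(f"pics/{sys.argv[1]}.png",cv2.resize(p["pixels"][150:230,215:295],None,fx=7,fy=7,interpolation=2))
E
python3 d.py t5; python3 c.py w5
```

```text
[ 0.5103 -0.0909  0.2378] [-2.05 -5.87  1.39]
red 135 ang 58.28 r 0.1009 0.1365 centroid [231.11 174.31] [58.1783  0.1175]
yel 40 ang 63.15 r 0.0824 0.0998 centroid [239.24 183.9 ] [63.1559  0.0912]
[ 0.5103 -0.0909  0.2378] [ 0.439 -0.091  0.362]
```

View pics/t5.png

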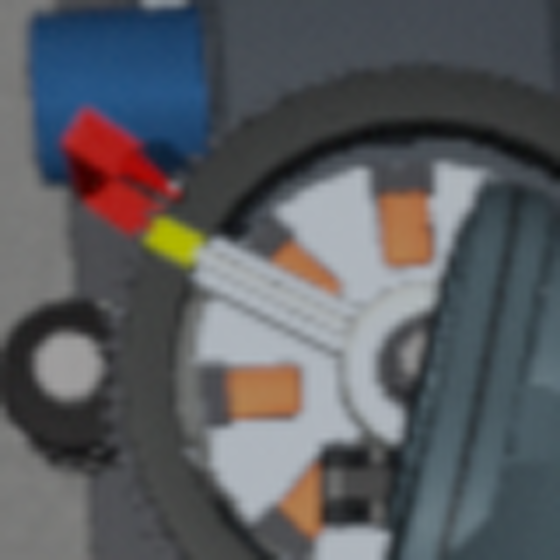

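View pics/w5.png

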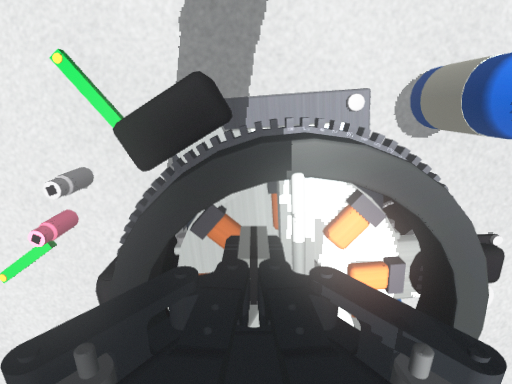

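Run:
```python
from h import *
c=np.array([.5545,-.0658])
p=r.snapshot("top");im=p["pixels"]
for y in range(164,186): print(y,' '.join('%3d,%3d,%3d'%tuple(im[y,x][::-1]) for x in range(226,246)))
```

```text
164  47, 85,132  51, 84,131  46, 83,130  39, 84,130  40, 84,130  39, 85,131  39, 84,130  39, 83,130  41, 84,130  38, 82,128  37, 83,128  40, 83,129  39, 83,128  38, 83,128  38, 83,128  38, 82,127  38, 81,127  40, 82,125  46, 70,101  51, 58, 69
165  90, 76,116 107, 70,105  91, 75,115  57, 82,126  38, 80,126  37, 81,127  37, 81,126  36, 80,126  37, 80,125  36, 78,124  36, 79,124  35, 78,124  37, 79,124  38, 79,123  33, 77,123  36, 78,123  36, 78,122  40, 78,120  42, 65, 96  48, 56, 66
166 136, 62, 90 159, 47, 61 148, 53, 76 111, 66,103  65, 76,118  40, 77,121  36, 77,121  36, 78,122  33, 76,120  37, 77,119  34, 75,119  37, 77,120  34, 76,119  34, 76,118  34, 75,118  34, 74,117  35, 75,117  35, 74,115  41, 65, 95  50, 59, 71
167 157, 49, 63 173, 35, 36 171, 35, 39 162, 44, 63 130, 58, 89  81, 68,108  50, 73,115  35, 73,116  32, 72,115  35, 74,115  34, 74,116  34, 73,115  33, 71,114  33, 73,114  31, 72,114  33, 71,113  31, 71,113  33, 71,110  34, 61, 90  52, 60, 72
168 170, 42, 45 176, 36, 31 175, 28, 27 174, 31, 30 166, 37, 49 147, 49, 71 110, 61, 95  62, 70,109  36, 70,111  33, 70,111 
[... 3567 characters left out ...]
, 77, 82  75, 76, 79  74, 75, 79  83, 73, 77 100, 68, 72 118, 59, 61 109, 63, 63 114, 94, 63 147,138, 38 168,169,  5 174,180,  1 173,180,  0 170,177,  4 164,171, 22 150,156, 34 120,125, 47  82, 86, 59  73, 76, 76
184  74, 75, 78  74, 75, 78  76, 76, 80  75, 76, 79  74, 75, 78  74, 75, 79  77, 73, 78  81, 71, 74  79, 71, 67 108,109, 53 150,154, 28 169,175,  5 174,180,  2 175,181,  0 174,181,  0 174,181,  7 169,176, 20 151,157, 51 119,124, 86 134,140,144
185  73, 74, 77  77, 78, 80  76, 76, 80  75, 76, 80  74, 75, 78  74, 75, 79  74, 74, 78  74, 75, 78  72, 73, 74  78, 79, 58 103,107, 33 137,142, 22 161,168, 14 171,177,  8 173,180,  0 173,181,  2 171,177, 57 162,167,122 148,153,145 157,163,168
```

Run:
```python
from h import *
c=np.array([.5545,-.0658])
p=r.snapshot("top")
for y in range(164,188): print(y,' '.join('%4d'%(1000*dep(p,(x,y))[2]) for x in range(222,246)))
for uv in((239.5,176.5),(239,176.5),(240,177),(229,169)):
    d=atz(p,uv,.246)[:2]-c;print(uv,np.degrees(np.arctan2(d[1],d[0])),np.hypot(*d))
st=r.get_state();p=r.snapshot("wrist")
p=r.snapshot("side");cv2.imwrite("pics/s6.png",cv2.resize(p["pixels"][130:190,230:310],None,fx=10,fy=10,interpolation=2))
```

```text
164  115  117  118  116  120  125  118  121  117  117  117  118  118  117  119  118  115  116  120 1304  116  119  178  174
165  114  114  118  120  116  114  112  118  118  122  118  118  114  120  114  115  117  117  115  121  116  114  175  176
166  117  115  119  120  249  251  245  115  115  115  117  118  116  118  111  118  114  114 1304  115  113  113  172  173
167 1304  109  116  251  249  250  248  253  113  114  116  115  114  117  114  111  113  113  111  114  114  116  175  176
168  113  113  251  247  246  250  245  248  249  250  113  112  109  112  113  113  112  112  113  111  110  111  135  174
169  108  109  251  246  246  250  249  247  249  247  249  111  112  111  109  112  106  111 1304  106  114  109  217  178
170  113  247  245  248  247  252  247  248  247  249  251  246  248  106  109  107  109  109  108  108  106  110  213  217
171  109  107  241  250  246  248  248  247  246  250  245  250  105  107  103  106  108  106  110  104  106  107  204  234
172  106  100  220  222  242  247  248  251  247  245  248  249  249  103  101  103  107  103   98  213  215
[... 1374 characters left out ...]
  234
184    3    0    0   13   12   10   12    8   18   18   14   12  206  237  239  239  242  239  239  240  238  238  237  239
185    0    2   -3   10   12   11   14    8   11   13   12   14   13  236  242  237  240  239  238  241  238  244  237  229
186   -3   -3   -2   14   17   13    9   13   10   11  216  214  215  240  239  239  236  239  241  238  242  240  240  237
187    0    0    0    7   13   13   13   17   14   14   13  209  214  239  239  238  236  236  236  237  242  237  243  238
(239.5, 176.5) 54.74766556984402 0.098859822435888
(239, 176.5) 55.1248527462304 0.09978943797492168
(240, 177) 54.91275054048228 0.0972673757335784
(229, 169) 54.629560821172745 0.12838886818574183
```

View pics/s6.png

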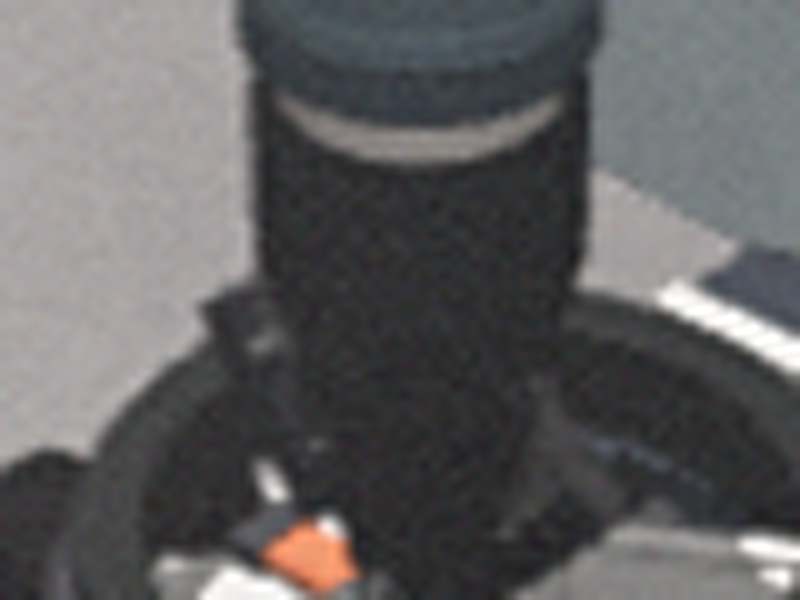

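Request:
apply_moves(series="0 0.05 0 0 0;0 0.05 0 0 0;0 0.04 0 0 0;0 0.03 0 0 0;0 0 0 0 0;0 0 0 0 0")

```text
t: 7.98
tool_pos: [0.5096, -0.0875, 0.2378]
ee_rot: [[-1.0, 0.004, -0.002], [0.004, 1.0, -0.003], [0.002, -0.003, -1.0]]
ft_force: [-4.2, -7.9, 2.9]
finger_gap: -0.004
```

```bash
python3 d.py t6
```

```text
[ 0.5096 -0.0875  0.2378] [-4.17 -7.94  2.92]
red 137 ang 58.29 r 0.099 0.1365 centroid [231.18 174.36] [58.1856  0.1172]
yel 42 ang 58.76 r 0.0824 0.1005 centroid [240.56 181.14] [58.7597  0.0917]
```

View pics/t6.png

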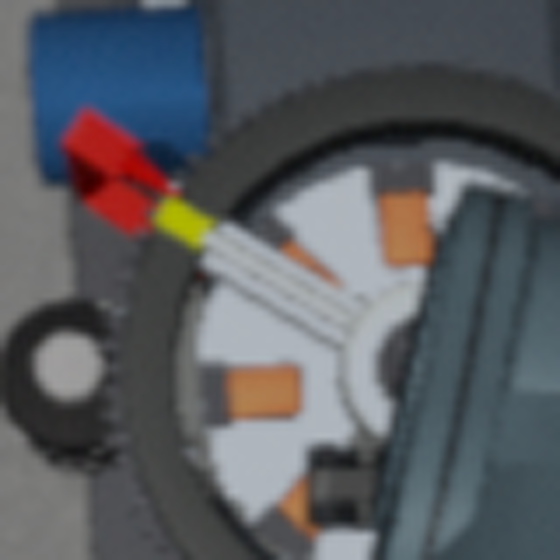

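Request:
apply_moves(series="0 0.04 0 0 0;0 0.03 0 0 0;0 0.02 0 0 0;0 0 0 0 0;0 0 0 0 0")

```text
t: 8.45
tool_pos: [0.5094, -0.0856, 0.2378]
ee_rot: [[-1.0, 0.005, -0.003], [0.005, 1.0, -0.004], [0.003, -0.004, -1.0]]
ft_force: [-5.6, -9.5, 3.4]
finger_gap: -0.003
```

```bash
python3 d.py t7
```

```text
[ 0.5094 -0.0856  0.2378] [-5.6  -9.5   3.44]
red 136 ang 58.32 r 0.1001 0.1365 centroid [231.17 174.39] [58.2167  0.1172]
yel 40 ang 56.24 r 0.0827 0.1005 centroid [241.81 179.89] [56.2533  0.0908]
```

View pics/t7.png

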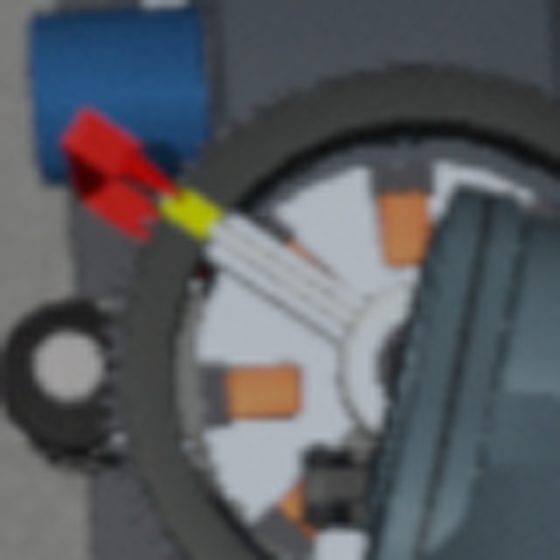

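Request:
apply_moves(series="0 0.02 0 0 0;0 0.02 0 0 0;0 0 0 0 0;0 0 0 0 0")

```text
t: 8.83
tool_pos: [0.5093, -0.0847, 0.2377]
ee_rot: [[-1.0, 0.005, -0.003], [0.005, 1.0, -0.004], [0.003, -0.004, -1.0]]
ft_force: [-5.0, -9.1, 3.5]
finger_gap: -0.001
```

```bash
python3 d.py t8
```

```text
[ 0.5093 -0.0847  0.2377] [-5.   -9.1   3.47]
red 136 ang 58.27 r 0.0991 0.1365 centroid [231.24 174.37] [58.1626  0.1171]
yel 41 ang 54.95 r 0.0827 0.1005 centroid [242.09 179.  ] [54.957   0.0914]
```

View pics/t8.png

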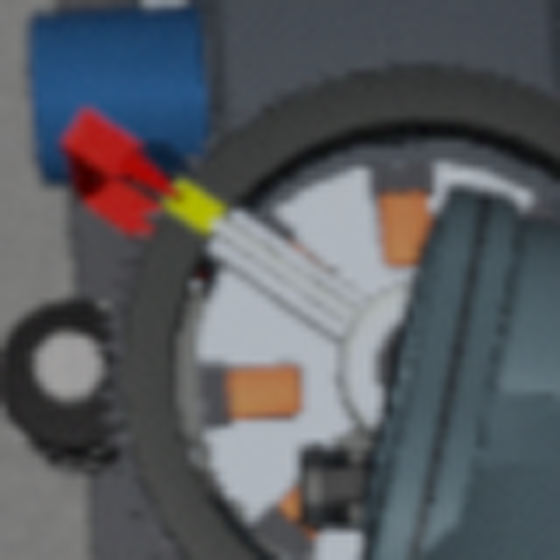

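Request:
apply_moves(series="0 -0.1 0 0 0;0 -0.2 0 0 0;0 -0.1 0 0 0;0 0 -0.2 0 0;0 0 -0.4 0 0;0 0 -0.6 0 0;0 0 -0.8 0 0;0 0 -0.8 0 0;0 0 -0.8 0 0;0 0 -0.8 0 0;0.4 0 -0.4 0 0;0.8 0 0 0 0;0.8 0 0 0 0;0.8 0 0 0 0;0.4 0 0 0 0;0 0 0 0 0;0 0 0 0 0")

```text
t: 10.3
tool_pos: [0.4317, -0.0908, 0.3586]
ee_rot: [[-1.0, 0.002, 0.002], [0.002, 1.0, 0.0], [-0.002, 0.0, -1.0]]
ft_force: [-0.6, -0.9, -0.5]
finger_gap: 0.004
```

```bash
python3 d.py t9; python3 c.py w9; python3 b.py 9|grep -v "   "
```

```text
[ 0.4317 -0.0908  0.3586] [-0.64 -0.86 -0.45]
red 137 ang 58.3 r 0.0991 0.1365 centroid [231.2  174.38] [58.1962  0.1172]
yel 41 ang 54.95 r 0.0827 0.1005 centroid [242.09 179.  ] [54.9578  0.0914]
[ 0.4321 -0.0908  0.3584] [ 0.361 -0.091  0.482]
top rim n 1514 z 0.239 centre [ 0.5544 -0.0656]
red 76 r 0.1009 0.1365 ang mean 56.1 z 0.249
yel 34 r 0.0827 0.0993 ang mean 54.5 z 0.239
side rim n 128 z 0.2406 centre [ 0.5497 -0.0581]
red 16 r 0.0225 0.1204 ang mean 64.0 z 0.247
yel 10 r 0.0857 0.095 ang mean 51.2 z 0.24
```

View pics/t9.png

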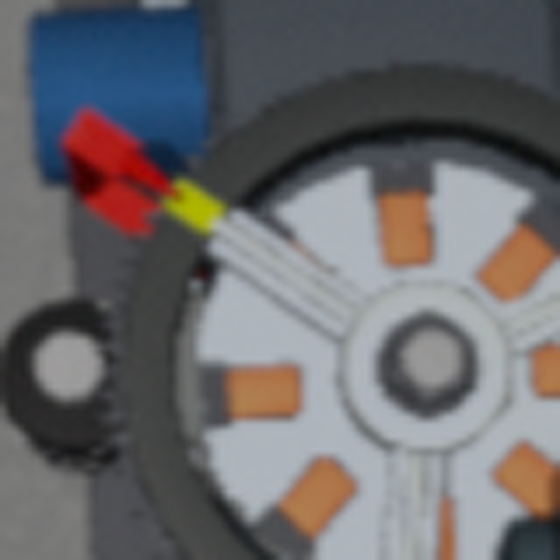

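View pics/w9.png

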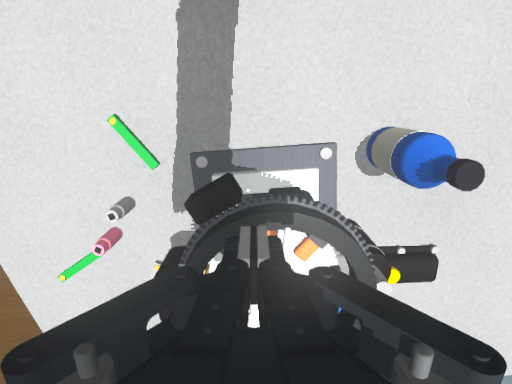

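Run:
```python
from h import *
c=np.array([.5545,-.0657])
p=r.snapshot("top");im=p["pixels"].astype(int)
A=[]
for y in range(160,185):
  for x in range(220,244):
    X=dep(p,(x,y));b=im[y,x]
    if .2435<X[2]<.256 and b[2]>b[1]+50:
        d=atz(p,(x,y),.248)[:2]-c;A.append((np.hypot(*d),np.degrees(np.arctan2(d[1],d[0])),d@[np.sin(np.radians(54.8)),-np.cos(np.radians(54.8))]))
A=np.array(A)
for lo in np.arange(.096,.14,.006):
    k=(A[:,0]>=lo)&(A[:,0]<lo+.006)
    if k.any(): print(lo.round(3),k.sum(),"ang",A[k,1].min().round(1),A[k,1].max().round(1),A[k,1].mean().round(2))
a=cv2.imread("pics/0top.png").astype(int);print("diff",[(n,abs(a-im)[s].mean().round(2)) for n,s in(("bottle",np.s_[240:272,178:212]),("cover",np.s_[163:192,155:210]),("gauge",np.s_[143:182,335:357]),("socket",np.s_[210:226,352:368]))])
```

```text
0.096 2 ang 55.8 56.5 56.14
0.102 5 ang 55.1 56.8 55.86
0.108 7 ang 54.5 57.1 55.67
0.114 15 ang 52.4 58.9 55.85
0.12 16 ang 52.7 59.1 55.84
0.126 17 ang 53.1 58.9 55.93
0.132 16 ang 52.9 58.6 55.77
diff [('bottle', np.float64(1.79)), ('cover', np.float64(1.78)), ('gauge', np.float64(1.98)), ('socket', np.float64(1.88))]
```

```bash
python3 -c "
from bench import r
print(r.job_done())"
```

```text
the job is handed in; nothing more can be done
None
```

I turned the flywheel clockwise by about 12.5° with the shut fingertips against the side of one spoke. I pushed in small steps until the yellow mark stood under the pointer, then backed off, lifted clear and handed the job in at about 10.5 s.

**Alignment:** After release the mark is at about 54.5–55.0° from the top camera. The pointer is at 54.8° measured from its tip in the colour picture and 55.9° from the depth data. These two disagree by about 1°, so the mark could be up to 2 mm past the tip, which is inside the 6 mm limit. The mark read the same angle before and after I withdrew the hand.

**Loose things:** The before and after top pictures show no change at the bottle, rocker cover, socket or feeler gauge. The wrist force was back near zero.

**Disagreements:**
- **Start position:** The mark was only about 0.2 rad before the pointer at the start, outside the stated range of -4.2 to -1.0 rad. I went by the pictures.
- **Side camera:** With the hand clear, its view was partly blocked and too noisy for a useful check. It put the mark at 51.2° and the red at 64°, on a poor fit of the wheel's centre, so I relied on the top camera.

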